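# Zero the scale, sweep the potsherds into its pan, store the weight

## Robot

A 7-joint arm with a two-finger parallel gripper is mounted at the origin on the work surface. World frame = base frame: x ahead of the robot, y to its left, z up, the work surface at z = 0. Lengths are in m, angles in degrees, forces in N, time in s.
With the tool pointing down it reaches from about 0.425 to 0.875 m from the base axis. Payload 4.7 kg.
Tool frame: the origin (TCP) lies where the fingers leave the gripper's body, on its centre line; the fingertips stand 70 mm ahead of it and the grasp point (between the pads) lies 51 mm ahead of it (env.tip_reach is the distance from the TCP to the fingertips, in m); z points along the fingers, x is the direction in which the jaws open and shut, and the axes are right-handed (so a half turn about z gives the same grasp; the last joint's range is limited). The gripper opens to 87 mm and grips with 3 to 60 N. Pads are 19 mm wide; open, the fingers measure 117 mm over their backs; the gripper's body (75 mm by 190 mm) begins 51 mm behind the grasp point.
Start: joints at [69.104, 18.392, -4.016, 83.108, 1.295, 78.541, -3.26], TCP at [0.24, -0.604, 0.292] pointing down, gripper open.
Joint ranges: [-163.93, 163.93], [-17.29, 119.83], [-79.2, 71.16], [3.27, 140.29], [-89.18, 269.18], [5.43, 117.66], [-154.24, 154.24]. Speed limits (degrees/s): [147.25, 147.25, 180, 180, 180, 180, 180].

## Interface

Orientations are given as [roll, pitch, yaw] about the fixed x, y, z axes, in that order (R = Rz(yaw) Ry(pitch) Rx(roll)).
In Python, from cell import env, optics, order gives the robot as it stands.
- The arm moves only by the shell command python3 -m creep 'ROWS' [FORCE]. ROWS is JSON, a list of rows, each a list of 7 numbers: the shift along the tool's x, y, z in cm, then the turn, a rotation vector about the tool's x, y, z in rad, then the opening, from 0 (shut) to 1 (fully open). A call has 1 to 20 rows; each row shifts and turns the pose as measured when the row begins, along the tool's axes as they then stand; what a row does not reach is not made up. A row lasts 1/10 s, in which the tool goes at most 50 mm and 8.59 degrees, less where a joint would pass 70% of its speed; a pose out of reach is approached as far as the arm can. A call with a gripper value outside its range is refused whole. The fingers move at their own pace and stop on an object; FORCE is the grip in N (left out, the last holds). Time passes only in rows, so rows that do not move let the fingers close. It gives the time, the measured TCP pose, the force and the opening at its end, in the units of the state.
- env.get_obs(): the state, without advancing time (a new reading comes with each control period).
- optics.read_camera(name): name is "side" or "top" or "wrist"; returns a dict with "frame" (420x560x3 uint8, blue, green, red), "z_map" (420x560 float32, m along the optical axis (not along the pixel's ray), 0 where there is no reading), "fx", "fy", "cx", "cy" (pixels), "distortion" ([k1, k2, p1, p2, k3] as OpenCV has them; the pictures are not rectified), "R" (3x3) and "t" (3): a world point X has camera coordinates R X + t; the wrist camera has in their place "hand_eye" (4x4, takes a point from camera to tool coordinates, whose origin is the TCP and whose axes are the tool frame's). Camera axes: x right, y down, z forward; pixel columns grow to the right and rows downward; lengths in m; the calibration is good to about 2 mm. A picture is of the moment at which its call begins: read the wrist's pose just before it.
- order.sign_off(): hands the job in, once; it reports no verdict.
The state is a dict: "time_s": time; "qpos": joint angles; "joint_velocities": joint speeds; "effort": joint torques, N m; "tool_pos": TCP position; "tool_rot": TCP orientation; "force": force on the tool from outside, world axes, zero at the start; "wrist_torque": the same for the moment, N m; "grip_width": finger opening in m.
Only numpy, scipy, OpenCV 4.12 (cv2) and the standard library are available. Lean on these libraries where they do the work, as an engineer would, in place of code of your own. Each camera call takes 0.05 s, during which the arm holds its last target. There are 200 camera calls.

## Task

Weigh this batch of potsherds: press the small key fully down to zero the scale, then take the wooden paddle from its sloping rest, set its edge down lightly on the springy sorting board and sweep all four loose sherds off the board's open side into the scale pan with it, without the robot itself touching a sherd. Only once all four lie in the pan and none still rests on the board, press the large key fully down to store the weight, and do not press the small key again after sweeping has begun to fill the pan. Leave the paddle on the bench or back in its rest, touching neither board nor scale, with the keys released and the pot, jar and check weight where they were.

Things in the scene. Friction and masses are not known exactly. Their poses are not given: they have to be found in the camera images.
- scale: Grey bench scale, fixed; place and yaw vary. Origin on the bench under the middle of its steel pan; x across the pan, y towards the sorting board, z up. Behind the pan, at y -0.185 to -0.091, a console (x -0.12 to 0.12, top 50 mm above the bench) carries two round white keys and, at +x, a dark display.
- pan (a point): Centre of the pan's floor, 26 mm above the bench, axes as scale. The pan is 310 (x) by 161 (y) mm inside; 5 mm thick walls at x = -0.155, x = +0.155 and y = -0.083 rise to 60 mm above the bench; on the board side (y 0.078 to 0.083) is only a low lip, 34 mm above the bench, 6 mm below the board's top.
- board: Grey sorting board on springy rubber feet, butted to the pan's open side. Same origin and axes as scale, not its own middle: its flat top, 40 mm above the bench (14 mm above the pan floor), spans x -0.19 to 0.19, y 0.086 to 0.368. A kerb 8 mm wide, 12 mm high runs along both x edges and the y 0.368 edge; the edge at y 0.086, by the pan, is open.
- board_top (a joint): How far the board's top is pushed down on its springy feet, 0 to 0.012 m. It takes 3 to 7 N to start and 1.5 N more for each mm; meant to be touched lightly, it must not go down more than 6 mm.
- zero_key_top (a point): Top centre of the small round key (26 mm diameter, sprung, 6 mm travel, 5 N fully down), 68 mm above the bench. It zeroes the scale.
- zero_key (a joint): Travel of the small key: 0 up, 0.006 m fully down.
- store_key_top (a point): Top centre of the large round key (44 mm diameter, sprung, 6 mm travel, 5 N fully down), 68 mm above the bench, 80 mm from the small key. It stores the weight.
- store_key (a joint): Travel of the large key: 0 up, 0.006 m fully down.
- rest: Small wooden easel, fixed, 110 x 130 mm, 85 mm high; place and yaw vary. Origin on the bench below the paddle's lower edge. The paddle leans in it 34 degrees from upright, its top towards the rest's -x side (roughly the robot). Its back board reaches 52 mm up the paddle, its front lip 10 mm; the paddle lifts out along its own z.
- paddle: Loose wooden sweeping paddle, about 0.2 kg. Origin at the middle of its rubber lower edge; z from the edge up to the grip, y along the 150 mm edge, x through the thickness. Blade: 18 mm thick, 150 mm wide, z 0 to 72 mm. Grip on top: 22 mm thick (x), 80 mm long (y), z 70 to 108 mm.
- pot: Small whole clay pot standing on the board near its +x edge, 54 mm diameter, 58 mm high, origin at the centre of its base. Leave it.
- jar: Closed jar on the bench, 60 mm diameter, 85 mm high, origin at the centre of its base. Leave it.
- weight: Steel check weight on the bench, 50 x 50 x 45 mm, origin at the centre of its base. Leave it.
- sherd_a: Loose flat potsherd, broken irregular outline about 66 x 49 mm, 12 mm thick, lying on the board at the start; origin at the centre of its underside, z up.
- sherd_b: Loose flat potsherd, broken irregular outline about 67 x 47 mm, 11 mm thick, lying on the board at the start; origin at the centre of its underside, z up.
- sherd_c: Loose flat potsherd, broken irregular outline about 62 x 61 mm, 14 mm thick, lying on the board at the start; origin at the centre of its underside, z up.
- sherd_d: Loose flat potsherd, broken irregular outline about 66 x 51 mm, 13 mm thick, lying on the board at the start; origin at the centre of its underside, z up.
There are look-alikes about, which are no part of the job. Several things have the shape of the paddle; the one meant has the colours described above.

How it is judged:
By the outcome, as a careful person would: the job done as asked, in the order asked, and still so for the second after the job is handed in, with the robot touching nothing.
It also fails if it takes over 72 s, if anything falls off the work surface, if the arm or the gripper's body presses on something with over 40 N, if the wrist force passes 120 N, or if a joint passes its speed limit or range.

## Working session

There is one attempt and no reset: what is moved stays moved. The work goes in short steps, Python scripts to look and compute and a shell command to move; the robot and the scene stay as the last step left them, time stands still between calls to the robot, and variables do not carry over. Pictures are saved under pics/ and viewed, on a budget of 10 in all, crops included, one or two more only if the job needs it, and the job is handed in when it is done.

```bash
ls; mkdir -p pics; cat > h.py <<'E'
import numpy as np, cv2
from scipy.spatial.transform import Rotation as Rn
from cell import env, optics, order
def pose():
    o=env.get_obs(); return np.array(o["tool_pos"]), Rn.from_euler('xyz',o["tool_rot"],degrees=True).as_matrix(), o
def cam(n):
    p,R,o=pose(); c=optics.read_camera(n)
    K=np.array([[c["fx"],0,c["cx"]],[0,c["fy"],c["cy"]],[0,0,1]]); d=np.array(c["distortion"],float)
    if n=="wrist":
        T=np.array(c["hand_eye"]); Rw=R@T[:3,:3]; o_=R@T[:3,3]+p   # cam->world
    else:
        Rw=np.array(c["R"]).T; o_=-Rw@np.array(c["t"])
    return dict(img=c["frame"],z=c["z_map"],K=K,d=d,Rw=Rw,o=o_)
def rays(c,uv):
    q=cv2.undistortPoints(np.array(uv,float).reshape(-1,1,2),c["K"],c["d"])[:,0]
    return np.c_[q,np.ones(len(q))]@c["Rw"].T
def onplane(c,uv,h):
    r=rays(c,uv); s=(h-c["o"][2])/r[:,2]; return c["o"]+r*s[:,None]
def cloud(c):
    h,w=c["z"].shape; u,v=np.meshgrid(np.arange(w),np.arange(h))
    P=rays(c,np.c_[u.ravel(),v.ravel()])*c["z"].ravel()[:,None]+c["o"]
    P[c["z"].ravel()==0]=np.nan
    return P.reshape(h,w,3)
def proj(c,X):
    X=(np.array(X,float).reshape(-1,3)-c["o"])@c["Rw"]
    return cv2.projectPoints(X,np.zeros(3),np.zeros(3),c["K"],c["d"])[0][:,0]
def rel(pt,Rt=None):
    """tool-frame delta in cm to reach TCP point pt, and rotvec in rad"""
    p,R,_=pose(); d=R.T@(np.array(pt)-p)*100
    w=Rn.from_matrix(R.T@Rt).as_rotvec() if Rt is not None else np.zeros(3)
    return d.round(2),w.round(4)
E
python3 - <<'E'
from h import *
t=cam("top"); s=cam("side")
cv2.imwrite("pics/a.png",cv2.resize(t["img"],(800,600))); cv2.imwrite("pics/b.png",cv2.resize(s["img"],(800,600)))
print(t["o"],t["Rw"].round(2),s["o"],s["Rw"].round(2),pose()[2]["tool_rot"],pose()[2])
E
```

```text
pics
[ 0.32830786 -0.03199563  1.35165985] [[ 0.   -0.99  0.12]
 [-1.   -0.    0.01]
 [-0.01 -0.12 -0.99]] [0.05752956 0.61725454 1.00598918] [[-0.86 -0.38  0.33]
 [-0.5   0.67 -0.54]
 [-0.01 -0.63 -0.77]] [ 1.79993566e+02  1.04381618e-01 -6.82955108e+01] {'time_s': 0.1, 'qpos': array([69.10460092, 18.43805192, -4.01685159, 83.16880236,  1.29630073,
       78.54284288, -3.26203079]), 'joint_velocities': array([-0.02649897,  0.05687935,  0.02599142, -0.11658452, -0.04561761,
       -0.01203823, -0.04890661]), 'effort': array([ 4.34999274e-04, -4.92569304e+01, -4.05523963e-01, -3.13403070e+01,
       -6.41196314e-02,  3.94291466e-02,  1.08230111e-04]), 'tool_pos': array([ 0.24019178, -0.60357355,  0.29122646]), 'tool_rot': array([ 1.79993566e+02,  1.04381618e-01, -6.82955108e+01]), 'force': array([ 0.91773142,  0.09887947, -0.35237754]), 'wrist_torque': array([-0.00944684, -0.02950552, -0.00769806]), 'grip_width': 0.08708581676080561}
```

View pics/a.png

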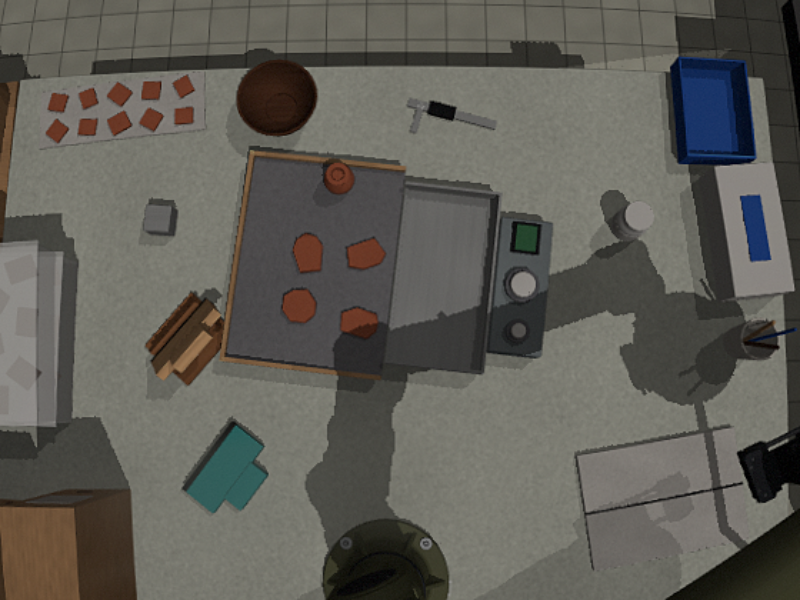

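View pics/b.png

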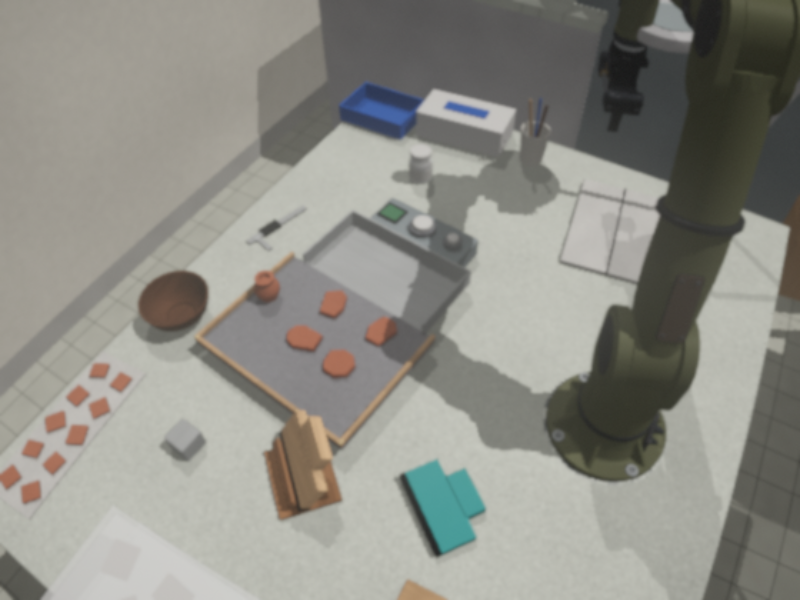

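The top view shows the wooden paddle in its easel at (190,335) and a teal look-alike lying at (228,465). The first fits the description: it is wooden and in a sloping rest. Sherds are at (308,253), (365,254), (298,306) and (359,322), pot at (339,177), large key at (521,284), small key at (518,330), jar at (635,218) and weight at (160,217). The side view agrees. Next I confirm the paddle with a crop and measure.

```bash
python3 - <<'E'
from h import *
t=cam("top"); im=t["img"]; P=cloud(t)
cr=cv2.resize(im[190:285,90:175],None,fx=6,fy=6,interpolation=cv2.INTER_CUBIC); cv2.imwrite("pics/c.png",cr)
np.save("top.npy",P); cv2.imwrite("pics/top_raw.png",im)
hsv=cv2.cvtColor(im,cv2.COLOR_BGR2HSV)
def v(x,y): return int(y*.7),int(x*.7)
for n,x,y in [("kerb",237,255),("kerbtop",330,160),("sherd",308,253),("board",260,200),("store",521,284),("zero",518,330),("padgrip",190,345),("bench",330,560),("panfloor",440,250)]:
    r,c=v(x,y); print(n,hsv[r,c],P[r,c].round(4))
Z=P[...,2]
reg=np.zeros(Z.shape,bool); reg[100:265,150:288]=1
k=reg&(Z>.046)&(Z<.058)&(hsv[...,0]>8)&(hsv[...,0]<25)&(hsv[...,1]>80)
q=P[k][:,:2]; print(k.sum(), cv2.minAreaRect((q*1000).astype(np.float32)))
# sherds
m=(reg&(hsv[...,0]<9)&(hsv[...,1]>110)).astype(np.uint8)
n,l,st,ce=cv2.connectedComponentsWithStats(m)
for i in range(1,n):
    if st[i,4]>60: print("blob",ce[i].round(1),st[i],onplane(t,[ce[i]],.052).round(4), np.nanmedian(Z[l==i]))
# keys
for x,y in [(521,284),(518,330)]:
    r,c=v(x,y); w=np.zeros(Z.shape,bool); w[r-16:r+17,c-16:c+17]=1
    kk=w&(Z>.060)&(Z<.075); q=P[kk][:,:2]; print("key",kk.sum(),cv2.minEnclosingCircle((q*1000).astype(np.float32)),q.mean(0),Z[kk].mean())
w=np.zeros(Z.shape,bool); w[195:275,95:165]=1
kk=w&(Z>.085); q=P[kk]; print("hi",len(q),cv2.minAreaRect((q[:,:2]*1000).astype(np.float32)),q.mean(0),Z[w].max())
E
```

```text
kerb [ 15 122 117] [0.5714 0.2654 0.0536]
kerbtop [ 16 127  58] [0.7436 0.1051 0.0485]
sherd [  8 161 109] [0.5731 0.1385 0.0566]
board [158  13  78] [0.6739 0.2288 0.0358]
store [ 20  17 137] [ 0.5189 -0.2286  0.0719]
zero [18 16 79] [ 0.4404 -0.2223  0.0727]
padgrip [ 14 121 118] [0.408  0.3218 0.1241]
bench [32 72 64] [0.0379 0.1003 0.0128]
panfloor [ 30   3 100] [ 0.5833 -0.0937  0.031 ]
1420 ((560.9169921875, 138.3868865966797), (298.6600036621094, 381.8380126953125), 83.70198822021484)
blob [236.9 124.5] [227 114  21  22 312] [[0.7093 0.0866 0.052 ]] 0.09103219726936396
blob [215.4 176.8] [205 163  21  28 417] [[0.5744 0.138  0.052 ]] 0.05255440859804761
blob [255.6 177.7] [243 167  27  22 391] [[0.5721 0.0377 0.052 ]] 0.05199057449226885
blob [209.1 213.9] [198 202  23  24 406] [[0.4812 0.1519 0.052 ]] 0.05421641862373061
blob [250.7 225. ] [238 215  27  22 366] [[0.454  0.0487 0.052 ]] 0.05083150102570977
key 395 ((518.760009765625, -232.4422149658203), 30.270856857299805) [ 0.51815396 -0.2320296 ] 0.06766724455670883
key 193 ((438.7227783203125, -223.76620483398438), 20.722070693969727) [ 0.43854407 -0.22327637] 0.06639414152497923
hi 737 ((406.10943603515625, 329.2750244140625), (46.336341857910156, 150.78515625), 50.40813064575195) [0.40747548 0.32837553 0.107749  ] nan
```

View pics/c.png

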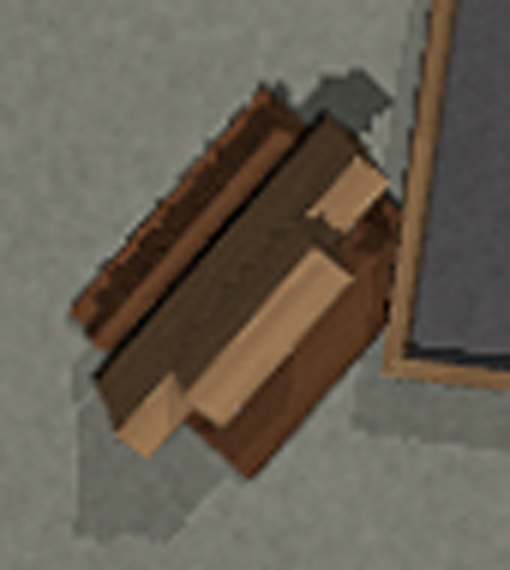

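The crop confirms it: light wooden paddle grip running from about (205,413) to (335,262), dark blade face, brown easel, leaning towards lower right (the robot). Now I refine the frames and work out the first move, to above the small key.

```bash
cat >> h.py <<'E'
def down(yaw): return Rn.from_euler('xyz',[180,0,yaw],degrees=True).as_matrix()
E
python3 - <<'E'
from h import *
P=np.load("top.npy"); im=cv2.imread("pics/top_raw.png"); hsv=cv2.cvtColor(im,cv2.COLOR_BGR2HSV)
a=np.radians(-6.25); ex=np.array([np.cos(a),np.sin(a)]); ey=np.array([-np.sin(a),np.cos(a)])
Z=P[...,2]; reg=np.zeros(Z.shape,bool); reg[100:265,150:400]=1
k=reg&(Z>.046)&(Z<.058)&(hsv[...,0]>8)&(hsv[...,0]<25)&(hsv[...,1]>80)
x=P[k][:,:2]@ex; y=P[k][:,:2]@ey
print(np.histogram(x,np.arange(.34,.75,.01))); print(np.histogram(y,np.arange(.03,.36,.01)))
# pan walls z~.06
k=reg&(Z>.053)&(Z<.066)&(hsv[...,1]<60); k[:,:265]=0
x=P[k][:,:2]@ex; y=P[k][:,:2]@ey
print(np.histogram(x,np.arange(.36,.72,.01))[0]); print(np.histogram(y,np.arange(-.24,.06,.01)))
print(pose()[2]["tool_pos"], rel([.4385,-.2235,.24],down(-30)))
E
```

```text
(array([  0, 357,  17,  13,  15,  17,  15,  20,  29,  35,  31,  28,  28,
        24,  23,  14,  15,  13,  16,  24,  25,  29,  20,  26,  18,  15,
        13,  13,  16,  11,  17,  14,  15,  13,  15,  15,  12,  10, 328,
        62]), array([0.34, 0.35, 0.36, 0.37, 0.38, 0.39, 0.4 , 0.41, 0.42, 0.43, 0.44,
       0.45, 0.46, 0.47, 0.48, 0.49, 0.5 , 0.51, 0.52, 0.53, 0.54, 0.55,
       0.56, 0.57, 0.58, 0.59, 0.6 , 0.61, 0.62, 0.63, 0.64, 0.65, 0.66,
       0.67, 0.68, 0.69, 0.7 , 0.71, 0.72, 0.73, 0.74]))
(array([  0,   5,  24,  30,  44,  47,  41,  47,  33,  41,  25,  29,  26,
        22,  29,  37,  37,  44,  45,  33,  31,  29,  21,  24,  28,  31,
        24,  25,  28, 515,  20,   5]), array([0.03, 0.04, 0.05, 0.06, 0.07, 0.08, 0.09, 0.1 , 0.11, 0.12, 0.13,
       0.14, 0.15, 0.16, 0.17, 0.18, 0.19, 0.2 , 0.21, 0.22, 0.23, 0.24,
       0.25, 0.26, 0.27, 0.28, 0.29, 0.3 , 0.31, 0.32, 0.33, 0.34, 0.35]))
[  0   0 156   8  12   8  22  39  69  53  45  60  29  36  25  71  59  42
  46  48  60  35  23  37  25  26  24  25  27  19   9  11   6 177  14]
(array([  0,   1,  51,  74,  90,  84,  71,  92, 126,  74,  55, 260,  62,
        17,  22,  20,  20,  20,  19,  19,  17,  20,  18,  20,  18,  20,
        21,  20,  14]), array([-2.40000000e-01, -2.30000000e-01, -2.20000000e-01, -2.10000000e-01,
       -2.00000000e-01, -1.90000000e-01, -1.80000000e-01, -1.70000000e-01,
       -1.60000000e-01, -1.50000000e-01, -1.40000000e-01, -1.30000000e-01,
       -1.20000000e-01, -1.10000000e-01, -1.00000000e-01, -9.00000000e-02,
       -8.00000000e-02, -7.00000000e-02, -6.00000000e-02, -5.00000000e-02,
       -4.00000000e-02, -3.00000000e-02, -2.00000000e-02, -1.00000000e-02,
        2.22044605e-16,  1.00000000e-02,  2.00000000e-02,  3.00000000e-02,
        4.00000000e-02,  5.00000000e-02]))
[ 0.24019066 -0.60365119  0.29139136] (array([-27.98, -32.48,   5.18]), array([-4.000e-04,  1.400e-03, -6.684e-01]))
```

```bash
python3 -m creep '[[-3.1,-3.6,0.5,0,0,0,0],[-3.1,-3.6,0.5,0,0,0,0],[-3.1,-3.6,0.5,0,0,0,0],[-3.1,-3.6,0.5,0,0,0,0],[-3.1,-3.6,0.5,0,0,0,0],[-3.1,-3.6,0.5,0,0,0,0],[-3.1,-3.6,0.5,0,0,0,0],[-3.1,-3.6,0.5,0,0,0,0],[-3.1,-3.6,0.5,0,0,0,0],[0,0,0,0,0,-0.14,0],[0,0,0,0,0,-0.14,0],[0,0,0,0,0,-0.14,0],[0,0,0,0,0,-0.14,0],[0,0,0,0,0,-0.14,0]]' 20
python3 -c "
from h import *
print(rel([.4385,-.2235,.150],down(-30)),pose()[2]['grip_width'])"
```

```text
time_s: 1.55
tool_pos: [0.4431, -0.2074, 0.2392]
tool_rot: [180.0, 0.4, -26.8]
force: [0.1, -0.8, 0.6]
grip_width: 0.0002
(array([0.37, 1.64, 8.92]), array([0.001 , 0.0065, 0.0554])) 0.00022379950638560392
```

```bash
python3 -m creep '[[0.37,1.64,1,0,0,0.05,0],[0,0,3,0,0,0,0],[0,0,3,0,0,0,0],[0,0,1.7,0,0,0,0],[0,0,0,0,0,0,0]]'
python3 - <<'E'
from h import *
print(rel([.4385,-.2235,.138],down(-30)))
w=cam("wrist"); cv2.imwrite("pics/d.png",w["img"])
E
```

```text
time_s: 2.05
tool_pos: [0.4359, -0.2297, 0.147]
tool_rot: [179.8, 0.3, -31.4]
force: [1.0, 0.6, 0.2]
grip_width: 0.0006
(array([-0.09, -0.66,  0.9 ]), array([ 0.0039,  0.0056, -0.0237]))
```

View pics/d.png

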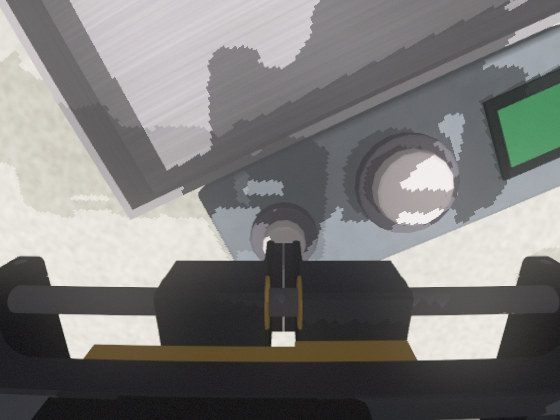

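The wrist view shows the fingertips at (285,245) just over the rear edge of the small key (285,235). I shift 6 mm towards the key and press.

```bash
python3 -m creep '[[0,-0.6,0.3,0,0,0,0],[0,0,0.4,0,0,0,0],[0,0,0.3,0,0,0,0],[0,0,0.3,0,0,0,0],[0,0,0.3,0,0,0,0]]'
```

```text
time_s: 2.6
tool_pos: [0.4411, -0.2264, 0.1357]
tool_rot: [179.7, -0.0, -31.7]
force: [-7.1, 4.6, 26.2]
grip_width: 0.0005
```

```bash
python3 - <<'E'
from h import *
print(env.tip_reach,pose()[0],pose()[2]["force"])
w=cam("wrist"); P=cloud(w); 
cv2.imwrite("pics/e.png",cv2.resize(w["img"][160:300,190:480],None,fx=2.7,fy=2.7))
for r,c in [(180,390),(200,410),(225,270),(225,285),(225,300),(235,268),(235,300),(205,285),(245,285)]: print(r,c,P[r,c].round(4))
E
```

```text
0.0697 [ 0.44106299 -0.2264351   0.13569958] [-7.08961073  4.56905987 26.17715024]
180 390 [ 0.5123 -0.2164  0.0721]
200 410 [ 0.5166 -0.2314  0.0723]
225 270 [ 0.4455 -0.2077  0.0635]
225 285 [ 0.4524 -0.2125  0.0624]
225 300 [ 0.4583 -0.2197  0.0549]
235 268 [ 0.441  -0.2126  0.0623]
235 300 [ 0.4564 -0.2222  0.0623]
205 285 [ 0.4568 -0.2055  0.0515]
245 285 [ 0.4476 -0.2202  0.0692]
```

View pics/e.png

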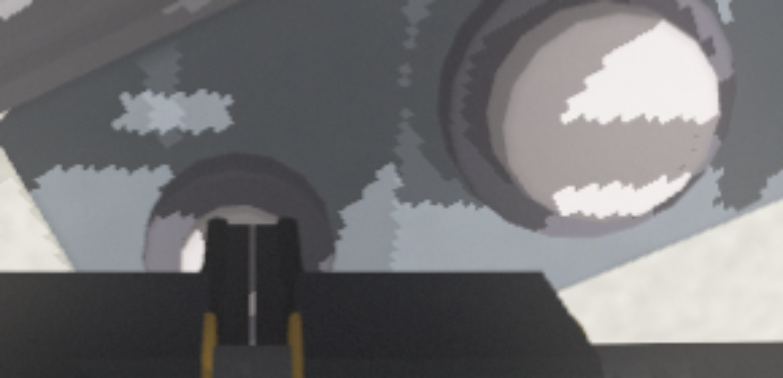

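```bash
python3 -m creep '[[0,0,-1,0,0,0,0],[0,1.5,-2,0,0,0,0],[0,1.5,-2,0,0,0,0],[0,0,0,0,0,0,0]]'
python3 - <<'E'
from h import *
w=cam("wrist"); P=cloud(w); Z=P[...,2]; im=w["img"]
c=proj(w,[[.4385,-.2235,.068]])[0]; s=proj(w,[[.5185,-.232,.068]])[0]; print(c,s,proj(w,[pose()[0]+pose()[1]@[0,0,.07]]))
x,y=c.astype(int); np.set_printoptions(linewidth=250)
print((Z[y-48:y+49:6,x-48:x+49:6]*1000).round(0))
hsv=cv2.cvtColor(im,cv2.COLOR_BGR2HSV)
print(hsv[y-48:y+49:6,x-48:x+49:6,2])
x,y=s.astype(int);print((Z[y-60:y+61:10,x-60:x+61:10]*1000).round(0))
cv2.imwrite("pics/f.png",im)
E
```

```text
time_s: 3.05
tool_pos: [0.4266, -0.2524, 0.1892]
tool_rot: [179.7, -0.3, -31.6]
force: [0.5, -0.4, 0.2]
grip_width: 0.0003
[273.30561419 181.98398032] [382.41888644 131.04464842] [[279.33040619 253.89980828]]
[[47. 49. 50. 51. 50. 51. 51. 51. 52. 52. 52. 51. 49. 51. 50. 51. 51.]
 [51. 51. 52. 50. 51. 50. 50. 51. 50. 50. 51. 50. 51. 50. 50. 51. 51.]
 [nan 51. 51. 51. 50. 51. 50. 50. 52. 51. 51. 50. 50. 50. 50. 52. 51.]
 [52. 51. 51. 51. 50. 50. 50. 51. 51. 52. 50. 50. 51. 52. 50. 50. 50.]
 [51. 50. 50. 51. 51. 50. 51. 61. 62. 63. 62. 54. 50. 51. 50. 49. 51.]
 [50. 50. 51. 49. 51. 61. 63. 63. 63. 62. 63. 62. 61. 51. 51. 51. 51.]
 [52. 51. 51. 52. 52. 63. 64. 65. 71. 72. 65. 62. 63. 50. 50. 50. 50.]
 [51. 51. 51. 50. 61. 63. 63. 73. 73. 73. 72. 67. 61. 62. 51. 51. 51.]
 [50. 51. 51. 52. 63. 62. 73. 72. 73. 73. 72. 71. 62. 63. 51. 52. 51.]
 [50. 50. 51. 50. 64. 62. 71. 73. 73. 73. 72. 72. 62. 62. 50. 50. 51.]
 [ 1. 50. 51. 51. 50. 62. 72. 73. 74. 72. 73. 72. 63. 52. 49. 51. 51.]
 [ 2. 50. 51. 50. 50. 62. 62. 71. 73. 73. 72. 64. 62. 50. 51. 52. 50.]
 [-0.  1. 50. 50. 52. 51. 63. 62. 63. 6
[... 1540 characters left out ...]
8. 52. 51. 51. 51. 50. 51. 51. 51. 50.]
 [-0. 49. 50. 49. 50. 50. 50. 50. 51. 50. 52. 51. 50.]
 [52. 51. 51. 51. 50. 53. 61. 62. 51. 52. 52. 50. 52.]
 [51. 50. 51. 51. 63. nan 62. 62. 62. 62. 52. 50. 50.]
 [49. 51. 51. 62. 62. 73. 72. 73. 72. 62. 52. 51. 49.]
 [50. 50. 63. 63. 72. 71. 72. 74. 72. 72. 63. 50. 51.]
 [51. 51. 61. 65. nan 72. 73. 74. 72. 74. 62. 51. 51.]
 [51. 51. 63. 67. 72. 73. 73. 74. 72. 73. 62. 50. 51.]
 [51. 51. 63. 63. 72. 72. 74. 72. 73. 72. 51. 51. 50.]
 [51. 50. 51. 62. 62. 72. 74. 73. 71. 50. 50. 50. 51.]
 [51. 51. 51. 50. 62. 63. 63. 62. 51. 51. 50. 50.  1.]
 [49. 51. 51. 49. 50. 50. 50. 51. 51. 49.  1.  1.  1.]
 [50. 50. 51. 51. 50. 50. 51. 50.  0.  1.  0.  1.  1.]]
```

View pics/f.png

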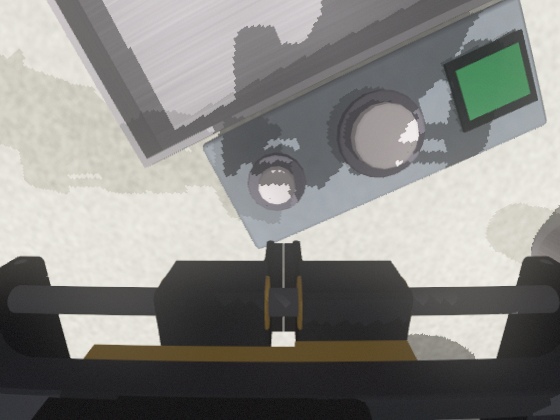

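The small key (274,183) reads 72 mm at the top in the wrist depth (bezel 62, console 50). So the tips at 66 mm with 26 N mean it was fully down. Now to a viewing pose above the paddle.

```bash
python3 -c "
from h import *
print(rel([.47,-.1,.32],down(49.3)),rel([.445,.295,.32]))"
```

```text
(array([ -4.16, -15.08, -13.29]), array([ 5.6000e-03,  1.0000e-03, -1.4112e+00])) (array([-26.96, -47.43, -13.5 ]), array([0., 0., 0.]))
```

```bash
python3 -m creep '[[-0.8,-3,-2.7,0,0,0,0],[-0.8,-3,-2.7,0,0,0,0],[-0.8,-3,-2.7,0,0,0,0],[-0.8,-3,-2.7,0,0,0,0],[-0.8,-3,-2.7,0,0,0,0],[-2.53,-3.6,0,0,0,0,1],[-2.53,-3.6,0,0,0,0,1],[-2.53,-3.6,0,0,0,0,1],[-2.53,-3.6,0,0,0,0,1],[-2.53,-3.6,0,0,0,0,1],[-2.53,-3.6,0,0,0,0,1],[-2.53,-3.6,0,0,0,0,1],[-2.53,-3.6,0,0,0,0,1],[-2.53,-3.6,0,0,0,0,1]]'
python3 -m creep '[[0,0,0,0,0,-0.141,1],[0,0,0,0,0,-0.141,1],[0,0,0,0,0,-0.141,1],[0,0,0,0,0,-0.141,1],[0,0,0,0,0,-0.141,1],[0,0,0,0,0,-0.141,1],[0,0,0,0,0,-0.141,1],[0,0,0,0,0,-0.141,1],[0,0,0,0,0,-0.141,1],[0,0,0,0,0,-0.141,1],[0,0,0,0,0,0,1]]'
python3 - <<'E'
from h import *
w=cam("wrist"); np.save("w.npy",cloud(w)); cv2.imwrite("pics/g.png",w["img"])
print(proj(w,[[.407,.328,.11]]))
E
```

```text
time_s: 4.5
tool_pos: [0.4451, 0.3185, 0.3151]
tool_rot: [179.9, 0.3, -31.9]
force: [1.1, -0.5, 0.5]
grip_width: 0.0644
time_s: 5.6
tool_pos: [0.4302, 0.3374, 0.3037]
tool_rot: [-178.4, 0.2, 53.5]
force: [0.8, 0.3, -0.0]
grip_width: 0.0867
[[261.4300326  188.16026293]]
```

View pics/g.png

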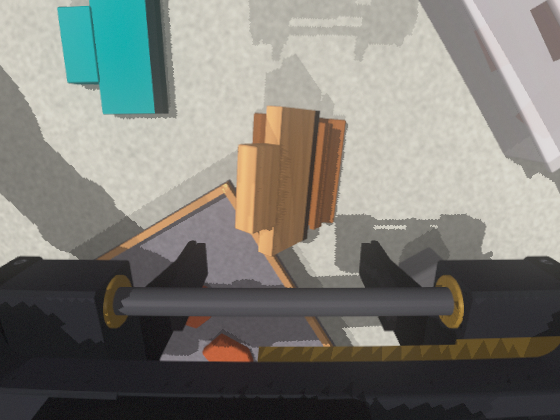

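The wrist view shows the paddle from (270,105) to (318,255) with its grip at (237–280,145–235), leaning left towards the robot. The teal look-alike is at (110,50). I fit plane and extents from the depth.

```bash
python3 - <<'E'
from h import *
P=np.load("w.npy"); im=cv2.imread("pics/g.png"); hsv=cv2.cvtColor(im,cv2.COLOR_BGR2HSV)
m=np.zeros(im.shape[:2],bool); m[125:225,285:305]=1
q=P[m&~np.isnan(P[...,2])]; c=q.mean(0); n=np.linalg.svd(q-c)[2][2]; n*=np.sign(n[2]); res=(q-c)@n
print("blade normal",n.round(3),"tilt",np.degrees(np.arcsin(n[2])),"yaw",np.degrees(np.arctan2(n[1],n[0])),res.std(),c)
yaw=np.arctan2(n[1],n[0]); rx=np.array([np.cos(yaw),np.sin(yaw),0]); ry=np.array([-np.sin(yaw),np.cos(yaw),0])
t=np.radians(34); px=rx*np.cos(t)+np.array([0,0,np.sin(t)]); pz=-rx*np.sin(t)+np.array([0,0,np.cos(t)])
R=np.c_[px,ry,pz]
reg=np.zeros(im.shape[:2],bool); reg[95:262,225:345]=1
q=P[reg&(P[...,2]>.02)]
L=(q-c)@R
face=abs(L[:,0])<.004
print("blade/grip pts near face: y",np.percentile(L[face,1],[1,50,99]),"z",np.percentile(L[face,2],[1,50,99]))
print(np.histogram(L[face,1],np.arange(-.1,.1,.01))); print(np.histogram(L[face,2],np.arange(-.06,.11,.005)))
g=(L[:,2]>.04)&(abs(L[:,0]+.009)<.02); print("grip y",np.percentile(L[g,1],[1,99]),"x",np.percentile(L[g,0],[1,99]),"z",np.percentile(L[g,2],[50,90,95,99]),g.sum())
# grip top face:
gt=g&(L[:,2]>np.percentile(L[g,2],99)-.006)
print("top face",gt.sum(),np.percentile(L[gt,0],[2,98]),np.percentile(L[gt,1],[2,98]),L[gt,2].mean())
np.savez("pad.npz",c=c,R=R)
E
```

```text
blade normal [0.539 0.635 0.554] tilt 33.64107989216781 yaw 49.676286826733445 0.00043992867947677326 [0.42262999 0.3564771  0.06954428]
blade/grip pts near face: y [-0.07869312 -0.00103921  0.06599869] z [-0.0385675   0.01781121  0.06956875]
(array([  0,  35, 308, 310, 325, 450, 573, 601, 606, 628, 638, 658, 679,
       541, 426, 429, 332,   0,   0]), array([-1.00000000e-01, -9.00000000e-02, -8.00000000e-02, -7.00000000e-02,
       -6.00000000e-02, -5.00000000e-02, -4.00000000e-02, -3.00000000e-02,
       -2.00000000e-02, -1.00000000e-02, -5.55111512e-17,  1.00000000e-02,
        2.00000000e-02,  3.00000000e-02,  4.00000000e-02,  5.00000000e-02,
        6.00000000e-02,  7.00000000e-02,  8.00000000e-02,  9.00000000e-02]))
(array([  0,   0,   0,   6, 323, 270, 313, 300, 300, 323, 323, 330, 341,
       348, 381, 391, 385, 370, 494, 251, 249, 266, 290, 290, 296, 687,
        12,   0,   0,   0,   0,   0,   0]), array([-6.00000000e-02, -5.50000000e-02, -5.00000000e-02, -4.50000000e-02,
       -4.00000000e-02, -3.50000000e-02, -3.00000000e-02, -2.50000000e-02,
       -2.00000000e-02, -1.50000000e-02, -1.00000000e-02, -5.00000000e-03,
       -2.77555756e-17,  5.00000000e-03,  1.00000000e-02,  1.50000000e-02,
        2.00000000e-02,  2.50000000e-02,  3.00000000e-02,  3.50000000e-02,
        4.00000000e-02,  4.50000000e-02,  5.00000000e-02,  5.50000000e-02,
        6.00000000e-02,  6.50000000e-02,  7.00000000e-02,  7.50000000e-02,
        8.00000000e-02,  8.50000000e-02,  9.00000000e-02,  9.50000000e-02,
        1.00000000e-01,  1.05000000e-01]))
grip y [-0.04449014  0.03378954] x [-0.01887868  0.00289306] z [0.06741349 0.0693482  0.06958867 0.06994025] 3222
top face 1859 [-0.01879128  0.00234406] [-0.0434407   0.03277895] 0.06844123861618293
```

```bash
python3 - <<'E'
from h import *
d=np.load("pad.npz"); c,R=d["c"],d["R"]; Rt=np.c_[R[:,0],-R[:,1],-R[:,2]]
P=np.load("top.npy"); q=P.reshape(-1,3); q=q[~np.isnan(q[:,2])&(q[:,2]>.02)]; L=(q-c)@R+[.0085,.0053,.0385]
s=(L[:,0]<-.014)&(L[:,0]>-.09)&(abs(L[:,1])<.04)
for a in np.arange(-.09,-.01,.01):
    k=s&(L[:,0]>=a)&(L[:,0]<a+.01); print(a.round(2),k.sum(),L[k,2].max().round(3) if k.any() else None)
T=lambda z: c+R@[-.0085,-.0053,z+.051-.0385]
print(T(.088+.09),T(.088)); print(rel(T(.088+.09),Rt), rel(T(.088),Rt))
E
```

```text
-0.09 35 0.089
-0.08 52 0.084
-0.07 42 0.072
-0.06 30 0.068
-0.05 4 0.061
-0.04 0 None
-0.03 0 None
-0.02 0 None
[0.35317697 0.26645926 0.2227228 ] [0.38574407 0.30482887 0.14810942]
(array([-10.25,  -1.7 ,   8.19]), array([-0.0464,  0.5988,  0.0533])) (array([-5.19, -1.17, 15.62]), array([-0.0464,  0.5988,  0.0533]))
```

```bash
cat > rp.py <<'E'
import sys
from h import *
d=np.load("pad.npz"); c,R=d["c"],d["R"]; Rt=np.c_[R[:,0],-R[:,1],-R[:,2]]
T=lambda z: c+R@[-.0085,-.0053,z+.051-.0385]
for z in sys.argv[1:]: print(z,*rel(T(float(z)),Rt))
E
python3 -m creep '[[-2,-0.3,1,-0.012,0.148,0.013,0.55],[-2,-0.3,1,-0.012,0.148,0.013,0.55],[0,0,0,-0.012,0.148,0.013,0.55],[0,0,0,-0.012,0.148,0.013,0.55],[0,0,0,0,0,0,0.55]]'
python3 rp.py .178 .128 .088
```

```text
time_s: 6.15
tool_pos: [0.399, 0.3229, 0.2904]
tool_rot: [-176.0, -22.4, 49.9]
force: [-0.2, -1.9, -1.4]
grip_width: 0.055
.178 [-9.3   0.37  3.46] [-0.0709  0.2023 -0.0037]
.128 [-8.3   0.72  8.35] [-0.0709  0.2023 -0.0037]
.088 [-7.49  1.   12.26] [-0.0709  0.2023 -0.0037]
```

```bash
python3 -m creep '[[-4,0,0,-0.03,0.1,0,0.55],[-3.5,0.3,1,-0.03,0.09,0,0.55],[0,0,0,0,0,0,0.55]]'
python3 rp.py .178 .128 .088
```

```text
time_s: 6.45
tool_pos: [0.3904, 0.3128, 0.2976]
tool_rot: [-179.1, -25.1, 50.6]
force: [-0.8, 1.6, 0.3]
grip_width: 0.0481
.178 [-8.56  0.13  4.26] [-0.0236  0.1557  0.0134]
.128 [-7.78  0.25  9.2 ] [-0.0236  0.1557  0.0134]
.088 [-7.16  0.35 13.15] [-0.0236  0.1557  0.0134]
```

```bash
python3 -c "
from h import *
print(pose()[2]['qpos'].round(1))"
```

```text
[  9.3 -17.2 -39.  118.5 -25.   53.5  31.4]
```

J2 is at its lower limit, so I approach lower rather than backing off so far along the paddle axis.

```bash
python3 -m creep '[[-1.5,0,3.5,0,0.03,0,0.6],[-2,0,2.5,-0.02,0.05,0.01,0.6],[-2,0,1,0,0.05,0,0.6],[0,0,0,0,0.03,0,0.6]]'
python3 rp.py .178 .128 .088;python3 -c "
from h import *
print(pose()[2]['qpos'].round(1))"
```

```text
time_s: 6.85
tool_pos: [0.3791, 0.3073, 0.2131]
tool_rot: [179.5, -34.8, 50.5]
force: [-0.6, -0.0, 0.9]
grip_width: 0.052
.178 [-3.39  0.62 -3.52] [-0.0002 -0.0143  0.0124]
.128 [-3.47  0.62  1.48] [-0.0002 -0.0143  0.0124]
.088 [-3.52  0.62  5.48] [-0.0002 -0.0143  0.0124]
[ -7.4 -17.1 -26.5 133.5 -31.6  31.2  38. ]
```

```bash
python3 -m creep '[[-1.8,0.3,0.3,0,-0.007,0.006,0.6],[-1.7,0.3,0.3,0,-0.007,0.006,0.6],[0,0,0,0,0,0,0.6]]'
python3 rp.py .128 .088;python3 -c "
from h import *
print(pose()[2]['qpos'].round(1))"
```

```text
time_s: 7.15
tool_pos: [0.3678, 0.2871, 0.1914]
tool_rot: [179.8, -34.1, 49.9]
force: [-1.0, 0.2, 0.2]
grip_width: 0.052
.128 [-0.34  0.22  0.99] [ 0.0013 -0.0013  0.0031]
.088 [-0.35  0.21  4.99] [ 0.0013 -0.0013  0.0031]
[-25.3 -17.3  -9.9 137.2 -22.9  28.3  31.4]
```

```bash
python3 -m creep '[[-0.3,0.2,1,0,0,0,0.6],[0,0,1.5,0,0,0,0.6],[0,0,1.3,0,0,0,0.6],[0,0,1,0,0,0,0.6],[0,0,0,0,0,0,0.6]]'
python3 rp.py .088;python3 -c "
from h import *
print(pose()[2]['qpos'].round(1))"
```

```text
time_s: 7.65
tool_pos: [0.3912, 0.3106, 0.1553]
tool_rot: [179.5, -34.7, 50.1]
force: [-1.5, -0.5, 0.8]
grip_width: 0.0524
.088 [-1.06 -0.05  0.13] [ 0.0052 -0.0125  0.0055]
[-26.3  -9.  -10.6 136.2 -24.9  20.3  33.6]
```

```bash
python3 -m creep '[[-0.6,0,0.1,0,-0.01,0,0.6],[-0.4,0,0.1,0,0,0,0.6],[0,0,0,0,0,0,0.6]]'; python3 rp.py .088
```

```text
time_s: 7.95
tool_pos: [0.3883, 0.3047, 0.149]
tool_rot: [179.4, -34.2, 49.9]
force: [-0.0, -0.9, -0.3]
grip_width: 0.0521
.088 [-0.18 -0.21 -0.01] [ 0.0074 -0.0036  0.0034]
```

```bash
python3 -m creep '[[-0.18,-0.2,0,0,0,0,0.45],[0,0,0,0,0,0,0],[0,0,0,0,0,0,0],[0,0,0,0,0,0,0],[0,0,0,0,0,0,0],[0,0,0,0,0,0,0],[0,0,0,0,0,0,0]]' 45; python3 rp.py .088
```

```text
time_s: 8.65
tool_pos: [0.3854, 0.3048, 0.149]
tool_rot: [179.4, -34.3, 50.0]
force: [-0.7, -0.3, -0.0]
grip_width: 0.0217
.088 [-0.03  0.02  0.08] [ 0.0078 -0.0055  0.004 ]
```

```bash
python3 -m creep '[[0,0,-0.8,0,0,0,0],[0,0,-1,0,0,0,0],[0,0,-1,0,0,0,0],[0,0,-1,0,0,0,0],[0,0,0,0,0,0,0]]'; python3 rp.py .088
```

```text
time_s: 9.15
tool_pos: [0.3701, 0.2876, 0.1833]
tool_rot: [179.4, -34.3, 49.9]
force: [0.5, 0.9, -2.9]
grip_width: 0.0217
.088 [-0.07  0.05  4.22] [ 0.0079 -0.0061  0.0037]
```

```bash
python3 -m creep '[[1,0,-0.3,0,0,0,0],[2,0,-1,0,0,0,0],[2,0,-1,0,-0.05,0,0],[2,0,-2,0,-0.1,0,0],[1,0,-2,0,-0.13,0,0],[0,0,-2,0,-0.13,0,0],[0,0,-2,0,-0.13,0,0]]'; python3 -c "
from h import *
print(pose()[2]['qpos'].round(1),pose()[2]['force'])"
```

```text
time_s: 9.85
tool_pos: [0.3833, 0.3055, 0.3198]
tool_rot: [179.4, -1.6, 49.3]
force: [-1.1, 1.0, -2.3]
grip_width: 0.0218
[-19.7  -2.2 -21.4 103.2  -0.5  77.2   8.3] [-1.13746698  0.99787794 -2.2669579 ]
```

```bash
cat >> h.py <<'E'
SA=np.radians(-6.25); EX=np.array([np.cos(SA),np.sin(SA),0]); EY=np.array([-np.sin(SA),np.cos(SA),0])
def S(x,y,z): return (.5425+x)*EX+(-.038+y)*EY+np.array([0,0,z])
def inS(p): return np.array([p@EX-.5425,p@EY+.038,p[2]])
E
cat > sw.py <<'E'
import sys
from h import *
x,y,z=map(float,sys.argv[1:4])
p,R,o=pose(); print("at",inS(p).round(4),o["tool_rot"].round(1),o["force"].round(1)); print(*rel(S(x,y,z),down(83.75)))
E
python3 sw.py .033 .305 .23; python3 sw.py .033 .305 .19; python3 -c "
from h import *
print(S(.033,.305,.19),S(-.093,.305,.19),S(-.093,.06,.19))"
```

```text
at [-0.1947  0.3834  0.3198] [179.4  -1.6  49.3] [-1.1  1.  -2.3]
[ 6.15 23.13  9.38] [ 0.0179 -0.0246 -0.6006]
at [-0.1947  0.3834  0.3198] [179.4  -1.6  49.3] [-1.1  1.  -2.3]
[ 6.03 23.09 13.38] [ 0.0179 -0.0246 -0.6006]
[0.60114688 0.20276016 0.19      ] [0.47589578 0.21647738 0.19      ] [ 0.4492234  -0.02706642  0.19      ]
```

```bash
python3 -m creep '[[1.2,4.6,0,0,0,0,0],[1.2,4.6,0,0,0,0,0],[1.2,4.6,0,0,0,0,0],[1.2,4.6,0,0,0,0,0],[1.2,4.6,0,0.01,-0.02,0,0],[0,0,1,0,0,-0.145,0],[0,0,2,0,0,-0.145,0],[0,0,2,0,0,-0.145,0],[0,0,2,0,0,-0.145,0],[0,0,0,0,0,0,0]]'; python3 sw.py .033 .305 .195
```

```text
time_s: 10.85
tool_pos: [0.6156, 0.2038, 0.2513]
tool_rot: [179.6, -0.5, 83.8]
force: [-0.4, -0.3, -2.3]
grip_width: 0.0216
at [0.0472 0.3076 0.2513] [179.6  -0.5  83.8] [-0.4 -0.3 -2.3]
[-0.31 -1.46  5.62] [ 0.0066 -0.0087  0.0002]
```

```bash
python3 -m creep '[[-0.3,-1.5,0,0.007,-0.009,0,0],[0,0,2,0,0,0,0],[0,0,2,0,0,0,0],[0,0,1.3,0,0,0,0],[0,0,0,0,0,0,0]]'; python3 sw.py .033 .305 .18
python3 - <<'E'
from h import *
w=cam("side"); im=w["img"]; cv2.imwrite("pics/i.png",cv2.resize(im[130:320,100:360],None,fx=3,fy=3,interpolation=cv2.INTER_CUBIC))
E
```

```text
time_s: 11.35
tool_pos: [0.6033, 0.2038, 0.2006]
tool_rot: [179.8, -0.1, 82.7]
force: [-0.3, -0.1, -1.7]
grip_width: 0.0211
at [0.0351 0.3063 0.2006] [ 1.798e+02 -1.000e-01  8.270e+01] [-0.3 -0.1 -1.7]
[-0.14 -0.21  2.06] [ 0.0041 -0.0025 -0.0186]
```

View pics/i.png

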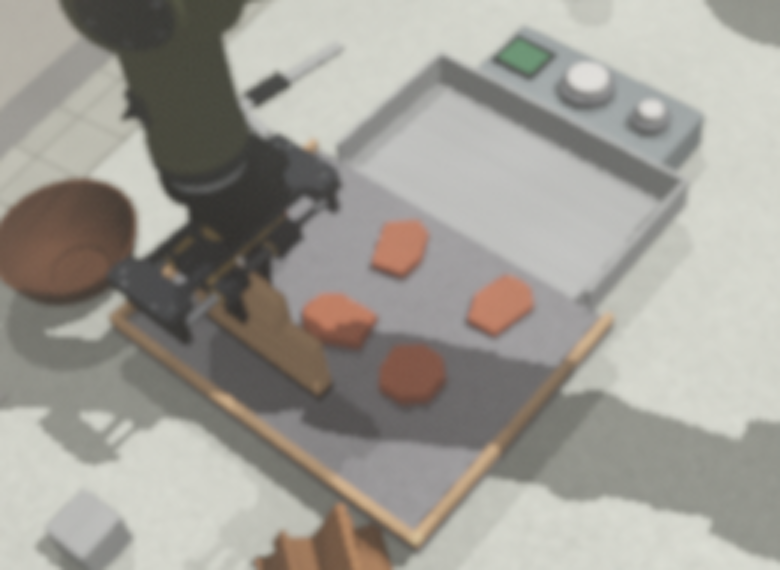

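The side view shows the paddle aligned behind two sherds at (400,245) and (338,318), clear of the sherd at (412,373). I lower it gently.

```bash
python3 -m creep '[[-0.1,-0.2,1,0,0,-0.018,0],[0,0,0.5,0,0,0,0],[0,0,0,0,0,0,0]]'; python3 -m creep '[[0,0,0.2,0,0,0,0],[0,0,0.1,0,0,0,0],[0,0,0,0,0,0,0]]';
```

```text
time_s: 11.7
tool_pos: [0.6033, 0.2041, 0.1885]
tool_rot: [179.4, -0.3, 83.7]
force: [-1.0, -0.3, -1.9]
grip_width: 0.0214
time_s: 12.0
tool_pos: [0.6037, 0.2042, 0.1862]
tool_rot: [179.4, -0.3, 83.7]
force: [1.2, 0.0, -2.4]
grip_width: 0.0214
```

```bash
python3 -m creep '[[0,0,0.3,0.005,0,0,0],[0,0,0.1,0,0,0,0],[0,0,0,0,0,0,0]]'; python3 -m creep '[[0,0,0.15,0,0,0,0],[0,0,0.1,0,0,0,0],[0,0,0,0,0,0,0]]'; python3 -m creep '[[0,0,0.15,0,0,0,0],[0,0,0,0,0,0,0]]'
```

```text
time_s: 12.3
tool_pos: [0.604, 0.2042, 0.1822]
tool_rot: [179.6, -0.3, 83.7]
force: [0.2, 0.4, -1.5]
grip_width: 0.0215
time_s: 12.6
tool_pos: [0.6044, 0.2043, 0.181]
tool_rot: [179.6, -0.4, 83.7]
force: [-2.1, 0.3, 0.2]
grip_width: 0.0217
time_s: 12.8
tool_pos: [0.6045, 0.2043, 0.1805]
tool_rot: [179.6, -0.4, 83.7]
force: [-1.1, -0.5, 2.0]
grip_width: 0.022
```

Contact is at TCP z ≈ 0.181. I ease off a little and start the sweep.

```bash
python3 -m creep '[[-1,0,-0.05,0,0,0,0],[-1.5,0,0,0,0,0,0],[-1.5,0,0,0,0,0,0],[-1.5,0,0,0,0,0,0],[-1.5,0,0,0,0,0,0]]'; python3 sw.py .033 .07 .1805
```

```text
time_s: 13.3
tool_pos: [0.5967, 0.1338, 0.181]
tool_rot: [179.4, -0.7, 83.8]
force: [0.1, 3.0, 1.9]
grip_width: 0.0217
at [0.0361 0.2359 0.181 ] [179.4  -0.7  83.8] [0.1 3.  1.9]
[-16.59  -0.32  -0.16] [ 0.0102 -0.0128  0.0011]
```

```bash
python3 -m creep '[[-1.5,0,0,0.005,-0.01,0,0],[-1.5,0,0,0,0,0,0],[-1.5,0,0,0,0,0,0],[-1.5,0,0,0,0,0,0],[-1.5,0,0,0,0,0,0]]'; python3 sw.py .033 .07 .1805
```

```text
time_s: 13.8
tool_pos: [0.5876, 0.0514, 0.1809]
tool_rot: [179.7, -0.1, 83.7]
force: [0.6, 2.0, 0.3]
grip_width: 0.0216
at [0.036  0.1531 0.1809] [ 1.797e+02 -1.000e-01  8.370e+01] [0.6 2.  0.3]
[-8.31 -0.3   0.02] [ 0.0052 -0.0022 -0.0007]
```

```bash
python3 -m creep '[[-1.5,0,0,0,0,0,0],[-1.5,0,0,0,0,0,0],[-1.5,0,0,0,0,0,0],[-1.5,0,-0.05,0,0,0,0],[-1.5,0,-0.05,0,0,0,0],[-1,0,-0.05,0,0,0,0],[0,0,0,0,0,0,0]]'; python3 sw.py .033 .065 .1805
python3 - <<'E'
from h import *
w=cam("side"); im=w["img"]; cv2.imwrite("pics/j.png",cv2.resize(im[130:320,100:360],None,fx=3,fy=3,interpolation=cv2.INTER_CUBIC))
E
```

```text
time_s: 14.5
tool_pos: [0.5741, -0.0474, 0.1799]
tool_rot: [-180.0, 0.2, 83.4]
force: [0.1, 0.0, -2.1]
grip_width: 0.0216
at [0.0333 0.0534 0.1799] [-180.     0.2   83.4] [ 0.1  0.  -2.1]
[ 1.16 -0.04 -0.06] [-0.0005  0.0042 -0.0059]
```

View pics/j.png

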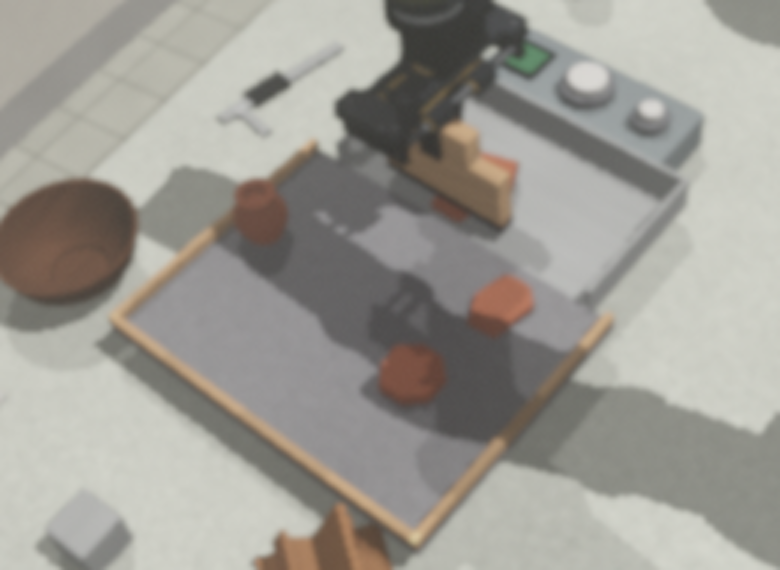

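The first two sherds are in the pan behind the paddle (485,165 and 450,208). Two remain at (500,305) and (412,373), and the pot is undisturbed at (260,210). Now lift and go to lane two.

```bash
python3 -m creep '[[0,0,-2.5,0,0,0,0],[0,0,-2.5,0,0,0,0],[3.6,-1.8,0,0,0,0,0],[3.6,-1.8,0,0,0,0,0],[3.6,-1.8,0,0,0,0,0],[3.6,-1.8,0,0,0,0,0],[3.6,-1.8,0,0,0,0,0],[3.6,-1.8,0,0,0,0,0],[2.5,-1.2,0,0,0,0,0],[0,0,0,0,0,0,0]]'; python3 sw.py -.093 .305 .19
```

```text
time_s: 15.55
tool_pos: [0.4746, 0.2207, 0.2276]
tool_rot: [-179.7, 0.3, 83.9]
force: [-1.0, 0.5, -2.3]
grip_width: 0.0216
at [-0.0947  0.3091  0.2276] [-179.7    0.3   83.9] [-1.   0.5 -2.3]
[-0.39  0.2   3.76] [-0.0058  0.0044  0.0033]
```

```bash
python3 -m creep '[[-0.2,0.2,2,-0.006,0.004,0,0],[0,0,1.5,0,0,0,0],[0,0,0.4,0,0,0,0],[0,0,0,0,0,0,0]]'; python3 -m creep '[[0,0,0.3,0,0,0,0],[0,0,0.15,0,0,0,0],[0,0,0.1,0,0,0,0],[0,0,0,0,0,0,0]]';python3 sw.py -.093 .305 .181
```

```text
time_s: 15.95
tool_pos: [0.475, 0.2207, 0.1875]
tool_rot: [180.0, 0.1, 84.4]
force: [-0.2, -0.9, -2.0]
grip_width: 0.022
time_s: 16.35
tool_pos: [0.4762, 0.2202, 0.1832]
tool_rot: [179.8, 0.0, 84.3]
force: [-0.3, 0.6, -2.7]
grip_width: 0.0219
at [-0.0931  0.3088  0.1832] [179.8   0.   84.3] [-0.3  0.6 -2.7]
[-0.38  0.01  0.22] [0.003  0.0008 0.0097]
```

```bash
python3 -m creep '[[0,0,0.2,0,0,0,0],[0,0,0.12,0,0,0,0],[0,0,0,0,0,0,0]]';python3 sw.py -.093 .305 .181
```

```text
time_s: 16.65
tool_pos: [0.4767, 0.2203, 0.181]
tool_rot: [179.7, 0.0, 84.3]
force: [1.1, 0.2, -3.2]
grip_width: 0.022
at [-0.0926  0.3089  0.181 ] [179.7   0.   84.3] [ 1.1  0.2 -3.2]
[-0.39 -0.05 -0.  ] [0.0044 0.0002 0.0093]
```

```bash
python3 -m creep '[[0,0,0.1,0,0,0,0],[0,0,0.05,0,0,0,0],[0,0,0,0,0,0,0]]'; python3 -m creep '[[0,0,0.08,0,0,0.008,0],[0,0,0,0,0,0,0]]'
```

```text
time_s: 16.95
tool_pos: [0.4768, 0.2204, 0.1809]
tool_rot: [179.7, 0.0, 84.3]
force: [-1.3, -0.1, 0.3]
grip_width: 0.0219
time_s: 17.15
tool_pos: [0.477, 0.2206, 0.1807]
tool_rot: [179.7, 0.0, 83.8]
force: [-2.4, -1.4, 3.1]
grip_width: 0.0216
```

In contact. Sweep lane two.

```bash
python3 -m creep '[[-1,0,-0.05,0,0,0,0],[-1.5,0,0,0,0,0,0],[-1.5,0,0,0,0,0,0],[-1.5,0,0,0,0,0,0],[-1.5,0,0,0,0,0,0]]'; python3 sw.py -.093 .065 .181
```

```text
time_s: 17.65
tool_pos: [0.4702, 0.1526, 0.1809]
tool_rot: [179.5, -0.6, 84.0]
force: [-0.2, 2.1, 1.9]
grip_width: 0.0215
at [-0.0917  0.2409  0.1809] [179.5  -0.6  84. ] [-0.2  2.1  1.9]
[-17.59  -0.2   -0.18] [ 0.0091 -0.0099  0.0037]
```

```bash
python3 -m creep '[[-1.5,0,0,0,0,0,0],[-1.5,0,0,0,0,0,0],[-1.5,0,0,0,0,0,0],[-1.5,0,0,0,0,0,0],[-1.5,0,0,0,0,0,0]]'; python3 sw.py -.093 .065 .181
```

```text
time_s: 18.15
tool_pos: [0.4636, 0.0776, 0.1813]
tool_rot: [179.1, -1.3, 83.7]
force: [0.2, 3.1, 2.3]
grip_width: 0.0216
at [-0.0901  0.1656  0.1813] [179.1  -1.3  83.7] [0.2 3.1 2.3]
[-10.06  -0.29  -0.19] [ 0.0158 -0.0221 -0.0003]
```

The pan's side wall at x = −0.155 would catch the paddle's end, which is at about −0.165. So I drift the paddle +25 mm in x while sweeping.

```bash
python3 -m creep '[[-1,0.8,-0.03,0.008,-0.011,0,0],[-1,0.8,0,0.007,-0.011,0,0],[-0.8,0.7,0,0,0,0,0],[0,0,0,0,0,0,0]]'; python3 sw.py -.068 .062 .181
```

```text
time_s: 18.55
tool_pos: [0.485, 0.0425, 0.1809]
tool_rot: [180.0, 0.1, 83.5]
force: [-0.7, -2.1, 1.7]
grip_width: 0.0216
at [-0.065   0.1331  0.1809] [1.80e+02 1.00e-01 8.35e+01] [-0.7 -2.1  1.7]
[-7.11 -0.28  0.01] [ 0.0001  0.0023 -0.0036]
```

```bash
python3 -m creep '[[-1.2,0,0,0,0,0,0],[-1.2,0,0,0,0,0,0],[-1.2,0,0,0,0,0,0],[-1.2,0,-0.05,0,0,0,0],[-1,0,-0.05,0,0,0,0],[-0.8,0,-0.03,0,0,0,0],[0,0,0,0,0,0,0]]'; python3 sw.py -.068 .055 .181
python3 - <<'E'
from h import *
w=cam("side"); im=w["img"]; cv2.imwrite("pics/k.png",cv2.resize(im[130:320,100:360],None,fx=3,fy=3,interpolation=cv2.INTER_CUBIC))
E
```

```text
time_s: 19.25
tool_pos: [0.4759, -0.0297, 0.181]
tool_rot: [-179.9, 0.2, 83.5]
force: [0.9, -0.1, -0.6]
grip_width: 0.0219
at [-0.0662  0.0603  0.181 ] [-179.9    0.2   83.5] [ 0.9 -0.1 -0.6]
[-0.53 -0.18  0.  ] [-0.0023  0.0034 -0.004 ]
```

View pics/k.png

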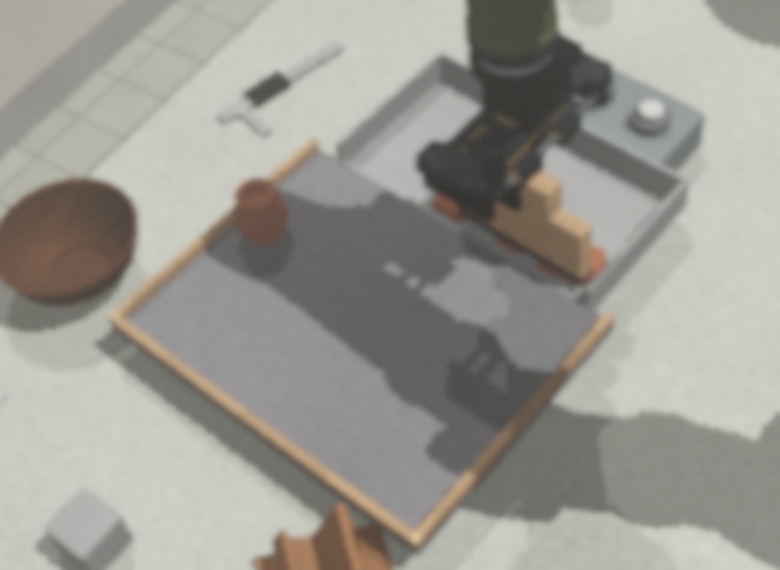

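The board is clear; sherds show in the pan at (447,207) and (600,262). I lift and check before parking the paddle.

```bash
python3 -m creep '[[0,0,-2,0,0,0,0],[0,0,-3,0,0,0,0],[0,0,-4,0,0,0,0],[3,-2,-3,0,0,0,0],[3.5,-2,-2,0,0,0,0],[3.5,-2,0,0,0,0,0],[0,0,0,0,0,0,0]]'
cat > look.py <<'E'
from h import *
for n in ("side","top"):
    c=cam(n); im=c["img"]; hsv=cv2.cvtColor(im,cv2.COLOR_BGR2HSV); P=cloud(c)
    S_=np.stack([P[...,:2]@EX[:2]-.5425,P[...,:2]@EY[:2]+.038,P[...,2]],-1)
    m=((hsv[...,0]<10)|(hsv[...,0]>172))&(hsv[...,1]>80)&(abs(S_[...,0])<.2)&(S_[...,1]>-.1)&(S_[...,1]<.38)&(S_[...,2]<.1)
    k,l,st,ce=cv2.connectedComponentsWithStats(m.astype(np.uint8))
    for i in range(1,k):
        if st[i,4]>25: q=S_[l==i]; print(n,ce[i].round(0),st[i,4],"min",q.min(0).round(3),"max",q.max(0).round(3),"med",np.median(q,0).round(3))
    cv2.imwrite(f"pics/look_{n}.png",im)
s=cv2.imread("pics/look_side.png")[140:240,200:340]; cv2.imwrite("pics/l.png",cv2.resize(s,None,fx=5,fy=5,interpolation=cv2.INTER_CUBIC))
E
python3 look.py
```

```text
time_s: 20.0
tool_pos: [0.4251, 0.0836, 0.3251]
tool_rot: [-179.6, 0.0, 83.6]
force: [0.4, 0.1, -1.3]
grip_width: 0.0217
side [186. 200.] 250 min [0.119 0.178 0.056] max [0.163 0.223 0.1  ] med [0.135 0.204 0.084]
side [297. 217.] 55 min [-0.143  0.022  0.031] max [-0.117  0.055  0.042] med [-0.135  0.035  0.037]
top [237. 125.] 339 min [0.121 0.172 0.037] max [0.182 0.227 0.1  ] med [0.142 0.197 0.087]
top [299. 184.] 654 min [-0.018 -0.011  0.022] max [0.052 0.071 0.057] med [0.019 0.026 0.049]
top [289. 225.] 866 min [-0.145  0.01   0.02 ] max [-0.024  0.069  0.047] med [-0.081  0.042  0.038]
```

View pics/l.png

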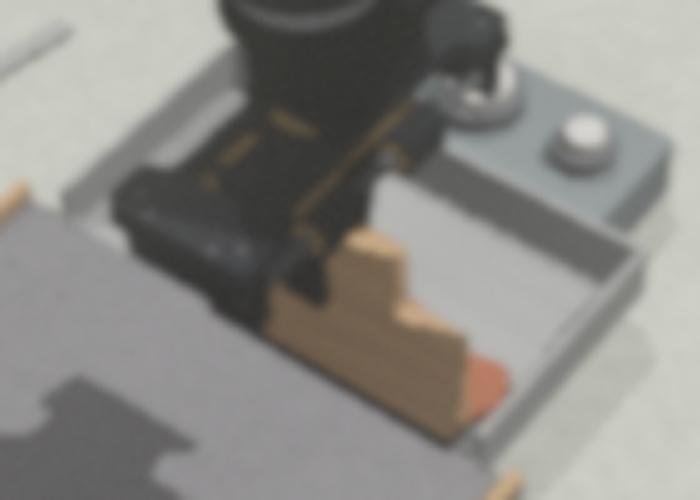

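The top-view depth puts one sherd group at x −0.145…−0.024, y 0.010…0.069 and the other, two overlapping sherds, at x −0.018…0.052, y −0.011…0.071. All of that is inside the pan, and the board holds only the pot. Now I park the paddle on free bench beside the console.

```bash
python3 - <<'E'
from h import *
P=np.load("top.npy")
q=P.reshape(-1,3); q=q[~np.isnan(q[:,2])]
for x in np.arange(.34,.52,.03): print(x.round(2),[ (y.round(2),q[(abs(q[:,0]-x)<.015)&(abs(q[:,1]-y)<.015),2].max().round(3)) for y in np.arange(-.5,-.28,.03)])
print(rel([.46,-.12,.325]),rel([.44,-.38,.30],down(50)))
E
```

```text
0.34 [(np.float64(-0.5), np.float64(0.006)), (np.float64(-0.47), np.float64(0.006)), (np.float64(-0.44), np.float64(0.007)), (np.float64(-0.41), np.float64(0.006)), (np.float64(-0.38), np.float64(0.006)), (np.float64(-0.35), np.float64(0.009)), (np.float64(-0.32), np.float64(0.01)), (np.float64(-0.29), np.float64(0.007))]
0.37 [(np.float64(-0.5), np.float64(0.006)), (np.float64(-0.47), np.float64(0.006)), (np.float64(-0.44), np.float64(0.007)), (np.float64(-0.41), np.float64(0.008)), (np.float64(-0.38), np.float64(0.006)), (np.float64(-0.35), np.float64(0.007)), (np.float64(-0.32), np.float64(0.005)), (np.float64(-0.29), np.float64(0.007))]
0.4 [(np.float64(-0.5), np.float64(0.006)), (np.float64(-0.47), np.float64(0.008)), (np.float64(-0.44), np.float64(0.006)), (np.float64(-0.41), np.float64(0.008)), (np.float64(-0.38), np.float64(0.006)), (np.float64(-0.35), np.float64(0.007)), (np.float64(-0.32), np.float64(0.006)), (np.float64(-0.29), np.float64(0.006))]
0.43 [(np.float64(-0.5), np.float64(0.007)), (np.float64(-0.47), np.float64(0.005)), (np.float64(-0.44), np.float64(0.007)), (n
[... 283 characters left out ...]
(np.float64(-0.44), np.float64(0.008)), (np.float64(-0.41), np.float64(0.006)), (np.float64(-0.38), np.float64(0.008)), (np.float64(-0.35), np.float64(0.008)), (np.float64(-0.32), np.float64(0.006)), (np.float64(-0.29), np.float64(0.006))]
0.49 [(np.float64(-0.5), np.float64(0.007)), (np.float64(-0.47), np.float64(0.007)), (np.float64(-0.44), np.float64(0.008)), (np.float64(-0.41), np.float64(0.008)), (np.float64(-0.38), np.float64(0.01)), (np.float64(-0.35), np.float64(0.008)), (np.float64(-0.32), np.float64(0.008)), (np.float64(-0.29), np.float64(0.058))]
(array([-1.936e+01,  5.620e+00, -1.000e-02]), array([0., 0., 0.])) (array([-45.4 ,   6.68,   2.57]), array([-0.005 ,  0.005 ,  0.5813]))
```

```bash
python3 -m creep '[[-4.7,1.4,0,0,0,0,0],[-4.7,1.4,0,0,0,0,0],[-4.7,1.4,0,0,0,0,0],[-4.7,1.4,0,0,0,0,0],[-4.4,0.2,0,0,0,0,0],[-4.4,0.2,0,0,0,0,0],[-4.4,0.2,0,0,0,0,0],[-4.4,0.2,0,0,0,0,0],[-4.4,0.2,0,0,0,0,0],[-3,0.2,0,0,0,0,0],[0,0,0,0,0,0.145,0],[0,0,0,0,0,0.145,0],[0,0,0,0,0,0.145,0],[0,0,0,0,0,0.145,0],[0,0,0,0,0,0,0]]'; python3 -c "
from h import *
print(rel([.44,-.385,.145],down(50)))"
```

```text
time_s: 21.6
tool_pos: [0.43, -0.399, 0.3105]
tool_rot: [-178.7, 1.5, 48.5]
force: [-0.1, -0.5, -1.9]
grip_width: 0.0217
(array([ 2.14,  0.18, 16.5 ]), array([-0.0222,  0.0257, -0.0262]))
```

```bash
python3 -m creep '[[0,0,3,-0.022,0.026,0,0],[0,0,3.5,0,0,0,0],[0,0,3.5,0,0,0,0],[0,0,3,0,0,0,0],[0,0,2,0,0,0,0],[0,0,0,0,0,0,0]]'; python3 -c "
from h import *
p,R,o=pose();print(rel(p+[0,0,.142-p[2]],down(o['tool_rot'][2])))"
```

```text
time_s: 22.2
tool_pos: [0.4249, -0.4038, 0.153]
tool_rot: [-179.9, 0.2, 49.4]
force: [-0.9, 0.4, -1.7]
grip_width: 0.0217
(array([0. , 0. , 1.1]), array([-0.0017,  0.0037, -0.    ]))
```

```bash
python3 -m creep '[[0,0,0.6,-0.002,0.004,0,0],[0,0,0.3,0,0,0,0],[0,0,0.2,0,0,0,0],[0,0,0,0,0,0,0]]'; python3 -m creep '[[0,0,0.15,0,0,0,0],[0,0,0.08,0,0,0,0],[0,0,0,0,0,0,0]]'
```

```text
time_s: 22.6
tool_pos: [0.4254, -0.4059, 0.1438]
tool_rot: [179.8, 0.0, 49.6]
force: [-0.3, 0.8, -1.5]
grip_width: 0.0218
time_s: 22.9
tool_pos: [0.4265, -0.4066, 0.1434]
tool_rot: [179.6, -0.0, 49.7]
force: [0.0, -0.1, -2.6]
grip_width: 0.0215
```

```bash
python3 -m creep '[[0,0,0.2,0.004,0,0,0],[0,0,0.15,0,0,0,0],[0,0,0,0,0,0,0]]'; python3 -m creep '[[0,0,0.15,0,0,0,0],[0,0,0.1,0,0,0,0],[0,0,0,0,0,0,0]]'
```

```text
time_s: 23.2
tool_pos: [0.4269, -0.4069, 0.141]
tool_rot: [179.7, -0.0, 49.7]
force: [0.1, -0.1, -2.1]
grip_width: 0.0214
time_s: 23.5
tool_pos: [0.4269, -0.4071, 0.1411]
tool_rot: [179.7, -0.1, 49.7]
force: [-0.3, -0.2, -3.0]
grip_width: 0.0213
```

```bash
python3 -m creep '[[0,0,0.2,0,0,0,0],[0,0,0.1,0,0,0,0],[0,0,0,0,0,0,0]]'; python3 -m creep '[[0,0,0.1,0,0,0,0],[0,0,0,0,0,0,0]]'
```

```text
time_s: 23.8
tool_pos: [0.427, -0.4073, 0.141]
tool_rot: [179.7, -0.1, 49.7]
force: [-0.2, 0.5, -1.8]
grip_width: 0.0216
time_s: 24.0
tool_pos: [0.427, -0.4075, 0.1409]
tool_rot: [179.7, -0.1, 49.7]
force: [-1.0, 0.9, -0.3]
grip_width: 0.0212
```

```bash
python3 -m creep '[[0,0,0.15,0,0,0,0],[0,0,0.1,0,0,0,0],[0,0,0,0,0,0,0]]'; python3 -m creep '[[0,0,0,0,0,0,0.3],[0,0,0,0,0,0,0.4],[0,0,0,0,0,0,0.6],[0,0,0,0,0,0,0.6],[0,0,0,0,0,0,0.6]]' 20
```

```text
time_s: 24.3
tool_pos: [0.427, -0.4075, 0.1409]
tool_rot: [179.7, -0.2, 49.6]
force: [-0.2, 1.2, -0.7]
grip_width: 0.0217
time_s: 24.8
tool_pos: [0.4275, -0.408, 0.1397]
tool_rot: [179.6, -0.1, 49.7]
force: [0.3, 0.2, -0.3]
grip_width: 0.0484
```

Lift straight up, then verify the paddle stands and measure the store key offset.

```bash
python3 -m creep '[[0,0,-1.5,0,0,0,0.6],[0,0,-3,0,0,0,0.6],[0,0,-4,0,0,0,0.6],[0,0,-4,0,0,0,0.6],[0,0,0,0,0,0,0]]'; python3 - <<'E'
from h import *
print("store",rel([.5185,-.232,.25],down(49.7)))
w=cam("wrist"); P=cloud(w); im=w["img"]
hsv=cv2.cvtColor(im,cv2.COLOR_BGR2HSV); m=(P[...,2]>.09)&(P[...,2]<.13)&(hsv[...,1]>60)
q=P[m]; print(m.sum(),q.mean(0) if len(q) else None, cv2.minAreaRect((q[:,:2]*1000).astype(np.float32)) if len(q) else None)
m=(P[...,2]>.06)&(P[...,2]<.13)&(hsv[...,1]>60); q=P[m]; print(m.sum(),q.mean(0),cv2.minAreaRect((q[:,:2]*1000).astype(np.float32)))
cv2.imwrite("pics/m.png",im)
E
```

```text
time_s: 25.3
tool_pos: [0.4263, -0.4076, 0.272]
tool_rot: [179.7, -0.1, 49.6]
force: [0.8, -1.4, 0.7]
grip_width: 0.0492
store (array([19.35, -4.36,  2.2 ]), array([ 0.0057, -0.0014, -0.0013]))
2294 [ 0.42468808 -0.40589064  0.10800045] ((427.1580505371094, -408.01611328125), (21.148666381835938, 79.49571228027344), 49.24652099609375)
3386 [ 0.41904876 -0.4011645   0.09668301] ((427.34173583984375, -408.17437744140625), (21.148666381835938, 150.01950073242188), 49.24652099609375)
```

The paddle stands upright: grip top at 108 mm, 21×80 mm footprint. Now the large key.

```bash
python3 -m creep '[[3.9,-0.87,0,0,0,0,0],[3.9,-0.87,0,0,0,0,0],[3.9,-0.87,0,0,0,0,0],[3.9,-0.87,0,0,0,0,0],[3,-0.6,0,0,0,0,0],[0,0,0,0,0,0,0]]'; python3 - <<'E'
from h import *
w=cam("wrist"); P=cloud(w); d=np.hypot(P[...,0]-.5185,P[...,1]+.232)<.04
m=d&(P[...,2]>.068)&(P[...,2]<.078); print("key",m.sum(),P[m].mean(0)); c,_=cv2.minEnclosingCircle((P[m][:,:2]*1000).astype(np.float32)); print(c,_)
print(rel([.5185,-.232,.150],down(49.7)))
E
```

```text
time_s: 25.95
tool_pos: [0.5152, -0.2338, 0.2676]
tool_rot: [-179.9, 0.0, 49.3]
force: [-0.2, 0.3, -0.5]
grip_width: 0.0031
key 1527 [ 0.51718518 -0.23463988  0.07228143]
(517.9292602539062, -235.24229431152344) 21.549209594726562
(array([ 0.64,  0.09, 11.75]), array([-0.0008,  0.0023, -0.0096]))
```

```bash
python3 -m creep '[[0.2,0.2,3,0,0,0,0],[0,0,3.5,0,0,0,0],[0,0,3,0,0,0,0],[0,0,1.5,0,0,0,0],[0,0,0,0,0,0,0]]'; python3 -c "
from h import *
print(rel([.518,-.234,.142],down(49.7)))"
```

```text
time_s: 26.5
tool_pos: [0.5126, -0.2427, 0.1536]
tool_rot: [180.0, 0.4, 48.7]
force: [-0.8, 0.4, -0.5]
grip_width: 0.0007
(array([ 1.02, -0.17,  1.15]), array([ 0.    ,  0.0068, -0.0171]))
```

```bash
python3 -m creep '[[1,-0.2,0.3,0,0.006,0,0],[0.1,0,0.4,0,0,0,0],[0,0,0.4,0,0,0,0],[0,0,0.3,0,0,0,0],[0,0,0.3,0,0,0,0]]'; python3 -m creep '[[0,0,0.2,0,0,0,0]]'
```

```text
time_s: 27.0
tool_pos: [0.5192, -0.235, 0.1389]
tool_rot: [179.8, -0.0, 48.5]
force: [-1.9, 1.0, 3.8]
grip_width: 0.0003
time_s: 27.1
tool_pos: [0.5192, -0.235, 0.1374]
tool_rot: [179.8, -0.0, 48.5]
force: [-1.5, 0.7, 4.2]
grip_width: 0.0004
```

```bash
python3 -m creep '[[0,0,0.25,0,0,0,0],[0,0,0.3,0,0,0,0]]'; python3 -m creep '[[0,0,0.3,0,0,0,0],[0,0,0.1,0,0,0,0]]'
```

```text
time_s: 27.3
tool_pos: [0.5194, -0.2352, 0.1357]
tool_rot: [179.8, -0.1, 48.5]
force: [-10.4, 4.5, 28.8]
grip_width: 0.0007
time_s: 27.5
tool_pos: [0.5194, -0.2352, 0.1365]
tool_rot: [179.8, -0.1, 48.5]
force: [-3.1, 1.9, 3.7]
grip_width: 0.0006
```

It bottomed out at 28.8 N at the same depth as the small key. Release, withdraw, and do the final check.

```bash
python3 -m creep '[[0,0,-1.5,0,0,0,0],[0,0,-3,0,0,0,0],[0,0,-4,0,0,0,0],[0,0,-4,0,0,0,0],[-1,4,-4,0,0,0,0],[-1,4,-4,0,0,0,0],[-1,4,-2,0,0,0,0],[-1,4,0,0,0,0,0],[-1,4,0,0,0,0,0],[0,0,0,0,0,0,0]]'; python3 look.py; python3 - <<'E'
from h import *
im=cv2.imread("pics/look_top.png"); cv2.imwrite("pics/n.png",cv2.resize(im[70:320,100:480],None,fx=2,fy=2,interpolation=cv2.INTER_CUBIC))
E
```

```text
time_s: 28.5
tool_pos: [0.6351, -0.4009, 0.3578]
tool_rot: [179.3, -0.1, 48.8]
force: [-0.3, -0.4, -0.7]
grip_width: 0.0004
side [258. 191.] 353 min [-0.018 -0.01   0.027] max [0.044 0.07  0.055] med [0.015 0.031 0.048]
side [186. 200.] 254 min [0.119 0.151 0.041] max [0.179 0.224 0.1  ] med [0.135 0.203 0.084]
side [282. 211.] 471 min [-0.143  0.013  0.025] max [-0.028  0.069  0.046] med [-0.082  0.044  0.038]
top [237. 125.] 335 min [0.122 0.173 0.037] max [0.182 0.227 0.1  ] med [0.142 0.197 0.086]
top [299. 184.] 646 min [-0.017 -0.012  0.018] max [0.05  0.071 0.059] med [0.019 0.026 0.05 ]
top [289. 225.] 867 min [-0.145  0.01   0.021] max [-0.025  0.069  0.048] med [-0.08   0.042  0.038]
```

View pics/n.png

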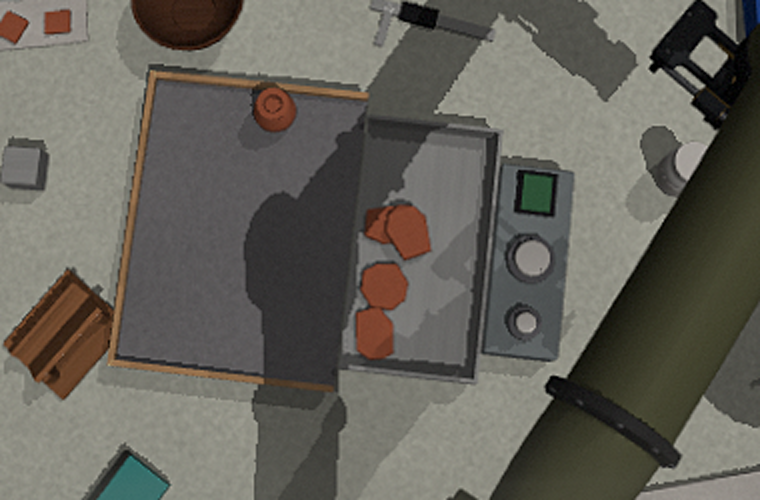

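The final picture shows four sherds in the pan, at (405,230), (378,222, partly under the first), (384,286) and (375,333). The board holds only the pot (273,105), and both keys look up. One numeric check that the paddle still stands, then hand in.

```bash
python3 - <<'E'
from h import *
c=cam("side"); P=cloud(c); hsv=cv2.cvtColor(c["img"],cv2.COLOR_BGR2HSV)
m=(np.hypot(P[...,0]-.427,P[...,1]+.408)<.09)&(P[...,2]>.015)
print("paddle",m.sum(),np.nanmax(P[...,2][m]) if m.any() else None, P[m].mean(0), hsv[m].mean(0) if m.any() else None, proj(c,[[.427,-.408,.1]]))
for n,k in (("store",(.518,-.234)),("zero",(.4385,-.2235))):
    d=np.hypot(P[...,0]-k[0],P[...,1]-k[1])<.012; print(n,d.sum(),np.nanmedian(P[...,2][d]))
print(pose()[2]["force"].round(1)); order.sign_off()
E
```

```text
paddle 635 0.11370892503534513 [ 0.41937545 -0.39474978  0.06745451] [ 16.10393701  69.15433071 144.24566929] [[345.07950106 126.1979662 ]]
store 30 0.07316068471116971
zero 48 0.06990683712399542
[ 0.4 -0.  -0.1]
the job is handed in; nothing more can be done
```

I handed the job in after about 28.6 s of the 72 s allowed. All four sherds are in the pan and the weight was stored only after that.

What I did, in order:
1. **Zero:** I pressed the small key fully down, to a firm stop at 26 N.
2. **Sweep:** I took the wooden paddle from its rest and set it down on the board with about 4 N. Two strokes put two sherds each into the pan. Halfway through the second stroke I moved the paddle 25 mm sideways so it would not hit the pan's side wall.
3. **Park and store:** I stood the paddle upright on the free bench beside the console. Then I pressed the large key fully down, to a firm stop at 29 N.

What the last checks showed:
- **Sherds:** In the top picture and both depth views all four are inside the pan, one partly lying on another. The board holds only the pot.
- **Paddle and keys:** The paddle still stands on the bench, clear of the board and scale. Both keys are up and the robot was touching nothing.
- **Pot, jar and weight:** The pot's position measured the same after the first sweep as at the end. I only looked at the jar and weight in the pictures and did not re-measure them.

Two things disagreed or were not measured directly:
- **Key height:** The key tops measured 70–73 mm above the bench rather than the stated 68. I took "fully down" from the force and depth at the stop.
- **Board travel:** I judged how far the board went down from the light contact force and the steady paddle height, which suggests under 1 mm.

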